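Dock two peppermills and set the grind by the top nut

ROBOT

A 6-joint arm with a two-finger parallel gripper is mounted at the origin on a cart in front of the work surface, level with it; the furniture and walls round the work are solid. World frame = base frame: x ahead of the robot, y to its left, z up, the work surface at z = 0. Lengths are in m, angles in degrees, forces in N, time in s.
With the tool pointing down it reaches from about 0.4 to 0.825 m from the base axis. Payload 7 kg.
Tool frame: the origin (TCP) lies between the finger pads; the fingertips stand 22 mm ahead of it and the grasp point (between the pads) lies 3 mm ahead of it; z points along the fingers, y is the direction in which the jaws open and shut (so a half turn about z gives the same grasp; the last joint's range is limited). The gripper opens to 88 mm and grips with 3 to 60 N. Pads are 19 mm wide; open, the fingers measure 130 mm over their backs; the gripper's body (78 mm by 193 mm) begins 47 mm behind the grasp point.
Start: joints at [-54.941, 20.546, 0.682, 0, -70.136, -16.507], TCP at [0.215, -0.64, 0.221] pointing down, gripper open.
Joint ranges: [-176.03, 176.03], [-82.01, 121.73], [-58.28, 71.71], [-173.87, 95.51], [-174.79, -0.11], [-173.66, 173.66]. Speed limits (degrees/s): [136.94, 136.94, 172.46, 180, 180, 180].

INTERFACE

Orientations are given as [roll, pitch, yaw] about the fixed x, y, z axes, in that order (R = Rz(yaw) Ry(pitch) Rx(roll)).
In Python, from plant import telemetry, cams, r gives the robot as it stands.
- The arm moves only by the tool carry_out, never from a script. Its argument "commands" is one flat list of numbers, 5 for each row, row after row: the shift along the world's x, y, z as a fraction of full scale, then the turn about the world's z as a fraction of full scale, then the gripper's target within -1 to 1 (shut at 1, half-way at 0, fully open at -1). In form: [x, y, z, turn, claw, x, y, z, turn, claw, ...]. A call has 1 to 8 rows; each row shifts and turns the commanded pose from where the row before left it; what a row does not reach is not made up. Full scale, the value 1, is 0.04 m for a shift and 4 degrees for a turn. A row lasts 1/10 s, in which the tool goes at most 50 mm and 8.59 degrees, less where a joint would pass 70% of its speed; a pose out of reach is approached as far as the arm can. A call with a number of a shift or a turn outside -1 to 1 is refused whole. A call with a gripper value outside its range is refused whole. The fingers move at their own pace and stop on an object; "grip_force" is the grip in N (left out, the last holds). Time passes only in rows, so rows that do not move let the fingers close. It gives the time, the measured TCP pose, the force and the opening at its end, in the units of the state.
- telemetry.get_state(): the state, without advancing time (a new reading comes with each control period).
- cams.capture(name): name is "scene" or "top"; returns a dict with "frame" (480x640x3 uint8, red, green, blue), "camera_matrix" (3x3 intrinsics, pixels), "camera_from_world" (4x4, takes a point from world to camera coordinates). Camera axes: x right, y down, z forward; pixel columns grow to the right and rows downward; lengths in m; the calibration is good to about 2 mm. A picture is of the moment at which its call begins. There is no depth.
- r.close_job(): hands the job in, once; it reports no verdict.
The state is a dict: "time_s": time; "joints": joint angles; "qd": joint speeds; "joint_torque": joint torques, N m; "tcp_pos": TCP position; "eef_rot": TCP orientation; "contact_force": force on the tool from outside, world axes, zero at the start; "moment": the same for the moment, N m; "gripper_width": finger opening in m.
Only numpy, scipy, OpenCV 4.12 (cv2) and the standard library are available. Lean on these libraries where they do the work, as an engineer would, in place of code of your own. Each camera call takes 0.05 s, during which the arm holds its last target. There are 200 camera calls.

TASK

Stand each of the two look-alike peppermills upright and fully down in the square holder that its foot fits: the large mill in the large holder, the small one in the small holder. Then set the large mill's grind: screw its knurled top nut down (clockwise from above) until it stops, back it off a quarter turn, and finish while still gripping the nut, with both mills in their holders. Leave the other things on the worktop where they are and do not tip a mill over.

Things in the scene. Friction and masses are not known exactly. Their poses are not given: they have to be found in the camera images.
- large_mill: peppermill, the larger of two look-alikes: brown round wooden body, 46 mm diameter (26 to 74 mm above its underside, shoulder at 78 mm), on a dark SQUARE foot 54 x 54 x 22 mm; on top a thin neck and a knurled steel nut of 32 mm diameter that turns (see nut_center). About 0.5 kg. Origin: centre of its underside; z up, x and y square to the foot's sides. Red dot on the shoulder: -x side.
- large_mill_grip (a point): centre line of the large mill, 62 mm above its underside: where to grip its 46 mm round body (the top of the nut is 46 to 49 mm above this point).
- small_mill: peppermill, the smaller of two look-alikes: brown round wooden body, 36 mm diameter (26 to 74 mm above its underside, shoulder at 78 mm), on a dark SQUARE foot 40 x 40 x 22 mm; on top a thin neck and a knurled steel knob of 24 mm diameter, fixed, from 86 to 108 mm above the underside. About 0.33 kg. Origin and axes as on the large mill.
- small_mill_grip (a point): centre line of the small mill, 62 mm above its underside: where to grip its 36 mm round body.
- large_holder_floor (a point): the large holder: pale wooden square tray 75 x 75 x 22 mm, fixed to the worktop, with a square pocket 59 x 59 mm, 16 mm deep, black floor. The point is the centre of the pocket's floor, 6 mm above the worktop; x and y run square to the pocket's sides, z up. Its pocket keeps the large mill from turning.
- small_holder_floor (a point): the small holder: the same with a pocket 45 x 45 mm, 16 mm deep, 61 x 61 x 22 mm outside. The point is the centre of the pocket's floor, 6 mm above the worktop; axes square to its sides.
- grind_nut: the knurled steel nut on the large mill, a cylinder of 32 mm diameter and 22 mm high with a red line on its top (the line points to the mill's -x side when the nut is fully down). Origin: centre of its underside, 86 mm above the mill's underside when fully down; it climbs 6 mm a turn when unscrewed, and cannot come off.
- nut_center (a point): centre of the grind nut, half-way up, 97 mm above the mill's underside when the nut is fully down. The mill's shoulder, wider than the nut, lies 19 mm below this point then: keep fingertips above it by gripping the nut's upper half.
- nut_turn (a joint): angle of the grind nut on its thread: 0 = screwed fully down against its stop, positive = unscrewed (anticlockwise seen from above). At the start it is 1.9 to 2.8 rad. It stays where it is left (friction about 0.06 N m).
- kitchen_timer: round wind-up kitchen timer, white over blue, 68 mm wide, 57 mm high; a bystander to leave alone. Origin: on its underside.
- ramekin: white ramekin, 78 mm wide, 40 mm high; a bystander to leave alone. Origin: on its underside.
- cutter_star: star-shaped tin cookie cutter, 63 x 60 x 22 mm; a bystander to leave alone. Origin: on its underside.
- mug_1: small white mug, 59 mm wide (83 mm with handle), 55 mm high; a bystander to leave alone. Origin: on its underside.
Not all that is in view belongs to the job. What is shaped like the small_mill but blue is not meant.

How it is judged (in metres and radians):
On the way, in this order (a step that is already met when the one before it is completed fails the run):
1. both mills stand fully down in their own holders (horizontal distance between large_mill and large_holder_floor below 0.006 m and z of large_mill in the frame of large_holder_floor below 0.005 m and angle between each of large_mill, small_mill's own z axis and vertical below 0.1 rad and horizontal distance between small_mill and small_holder_floor below 0.006 m and z of small_mill in the frame of small_holder_floor below 0.005 m), for 0.2 s.
2. with both mills in their holders, the nut is screwed down to its stop (all of step 1 and value of joint nut_turn below 0.12 rad), for 0.2 s.
At the end, for the whole second after the job is handed in: Both mills stand upright in their own holders (within 6 mm of the centre, within 5 mm of the pocket floor, tilted under 0.1 rad); the nut, after having been at its stop (below 0.12 rad), is a quarter turn open (1.57 rad, give or take 0.35) and the fingers still grip it with more than 2 N (all of step 1 and value of joint nut_turn between 1.22 and 1.92 rad and contact force between the fingers and grind_nut above 2 N); the arm keeps its last pose, push and grip.
It fails at once if a mill is tipped over (angle between any of large_mill, small_mill's own z axis and vertical above 0.7 rad).
It fails at once if another thing on the worktop is pushed more than 30 mm (distance of any of kitchen_timer, ramekin, cutter_star, mug_1 from where it was at the start of the episode above 0.03 m).
It also fails if it takes over 72 s, if anything falls off the work surface, if the arm or the gripper's body presses on something with over 40 N, if the wrist force passes 120 N, or if a joint passes its speed limit or range.

## Working session

There is one attempt and no reset: what is moved stays moved. The work goes in short steps, Python scripts to look and compute and a tool call to move; the robot and the scene stay as the last step left them, time stands still between calls to the robot, and variables do not carry over. Pictures are saved under pics/ and viewed, about 8 in all and at most 12, crops included, and the job is handed in when it is done.

Besides the shell and the picture viewer there is one more tool, called after "Emit:" as name(argument=value, ...), one argument or row to a line, values as JSON. carry_out: Moves the arm, as the interface text tells. Shift numbers are shares of 0.04 m and turn numbers shares of 4 degrees, none past 1 either way. Its arguments: {"type":"object","properties":{"commands":{"type":"array"},"grip_force":{"type":"number"}},"required":["commands"]}

```bash
mkdir -p pics; cat > h.py <<'E'
from plant import telemetry, cams, r
import numpy as np, cv2
def shot(name,fn):
    c=cams.capture(name); np.savez('pics/'+fn+'.npz',**c); cv2.imwrite('pics/'+fn+'.png',c['frame'][:,:,::-1]); return c
def load(fn): return np.load('pics/'+fn+'.npz')
def at(c,u,v,z):
    K=c['camera_matrix'];T=c['camera_from_world'];R=T[:3,:3];o=-R.T@T[:3,3]
    d=R.T@np.linalg.inv(K)@np.array([u,v,1.]); return o+d*(z-o[2])/d[2]
def px(c,p):
    q=c['camera_matrix']@(c['camera_from_world']@np.append(p,1))[:3]; return q[:2]/q[2]
def crop(fn,u0,v0,w,h,s,out):
    i=cv2.imread('pics/'+fn+'.png')[v0:v0+h,u0:u0+w]; cv2.imwrite('pics/'+out+'.png',cv2.resize(i,None,fx=s,fy=s,interpolation=cv2.INTER_CUBIC))
E
python3 - <<'E'
from h import *
for n in('top','scene'):
    c=shot(n,n+'0'); T=c['camera_from_world']; print(n,-T[:3,:3].T@T[:3,3],T[:3,:3].round(3).tolist(),c['camera_matrix'].tolist())
print(telemetry.get_state())
E
```

```text
top [ 0.2252755  -0.00498178  1.62719369] [[0.07, -0.998, -0.003], [-0.975, -0.067, -0.211], [0.21, 0.018, -0.977]] [[576.1615013492132, 0.0, 313.7722854681741], [0.0, 576.1615013492132, 238.4294995050973], [0.0, 0.0, 1.0]]
scene [-0.71376301 -0.68454977  1.00459358] [[0.465, -0.885, -0.021], [-0.492, -0.239, -0.837], [0.736, 0.4, -0.547]] [[611.9882662102209, 0.0, 318.3925256272199], [0.0, 611.9882662102209, 239.00298560483694], [0.0, 0.0, 1.0]]
{'time_s': 0.1, 'joints': array([-5.49413878e+01,  2.05870929e+01,  6.40312754e-01, -1.66291473e-02,
       -7.01351481e+01, -1.65060314e+01]), 'qd': array([-0.05573064, -0.05631977,  0.03983963,  0.04878498, -0.00495103,
       -0.03298353]), 'joint_torque': array([-8.71877110e-04, -5.84163952e+01,  2.93753922e+01,  7.01546296e+00,
        1.01958291e-02, -6.66019355e-05]), 'tcp_pos': array([ 0.21459444, -0.6395296 ,  0.22043235]), 'eef_rot': array([ 1.79917006e+02, -8.28995851e-03, -1.61453075e+02]), 'contact_force': array([-0.1681322 , -0.81516205,  0.6048771 ]), 'moment': array([0.06692396, 0.02661893, 0.01525778]), 'gripper_width': 0.08744597284914307}
```

View pics/top0.png

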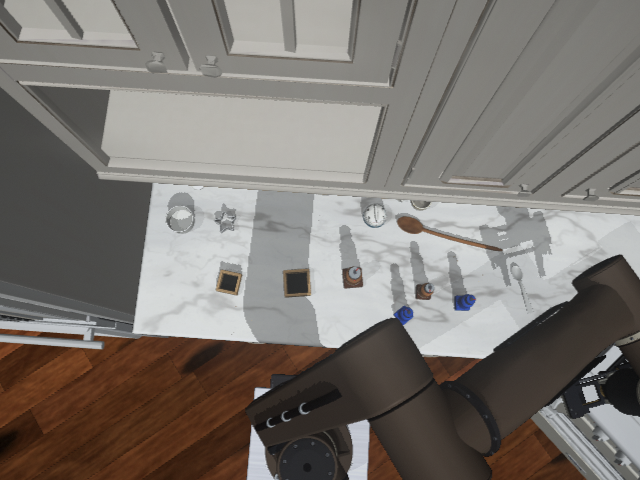

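View pics/scene0.png

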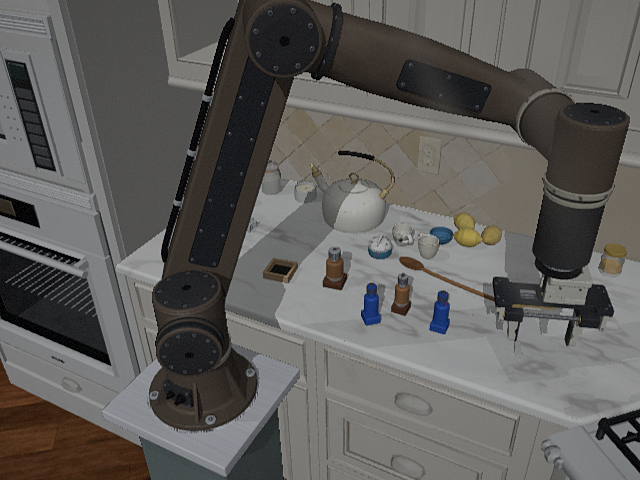

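```bash
python3 - <<'E'
import cv2,numpy as np
i=cv2.imread('pics/top0.png')
a=[cv2.resize(i[v:v+58,u:u+155],None,fx=5,fy=5,interpolation=cv2.INTER_CUBIC) for u,v in((195,255),(330,255))]
cv2.imwrite('pics/c1.png',np.vstack(a))
E
```

```text
(no output)
```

View pics/c1.png

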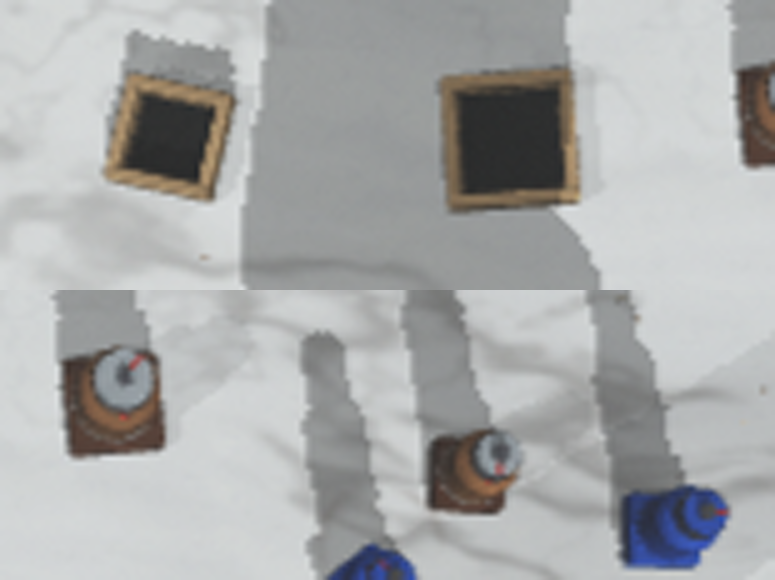

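```bash
cat > m.py <<'E'
from h import *
c=load('top0')
def P(cu,cv,z,lower=False):
    u0,v0=(330,255-58) if lower else (195,255)
    return at(c,u0+(cu+.5)/5-.5,v0+(cv+.5)/5-.5,z)
for n,q in dict(small_h=[(128,73),(235,93),(213,200),(105,179)],large_h=[(441,77),(572,68),(580,204),(449,212)]).items():
    p=np.array([P(*a,.022) for a in q]); print(n,p.mean(0).round(4))
    for k in range(4):
        d=p[(k+1)%4]-p[k]; print('  ',np.linalg.norm(d).round(4),(np.degrees(np.arctan2(d[1],d[0]))%90).round(1))
for n,q,zt in (('large',[(69,457),(164,447),(62,362),(123,378)],.110),('small',[(428,505),(500,513),(432,436),(497,452)],.108)):
    a=P(*q[0],0,True);b=P(*q[1],0,True);t=P(*q[2],.022,True);d=b-a
    print(n,'front edge',a.round(4),b.round(4),np.linalg.norm(d),np.degrees(np.arctan2(d[1],d[0]))%90,'mid',((a+b)/2).round(4),'TL',t.round(4),'top',P(*q[3],zt,True).round(4))
E
python3 m.py
```

```text
small_h [0.4303 0.2538 0.022 ]
   0.0617 83.3
   0.0613 83.9
   0.0619 83.0
   0.0609 83.8
large_h [0.4413 0.0631 0.022 ]
   0.074 7.9
   0.0769 7.4
   0.0732 7.5
   0.0763 8.0
large front edge [ 0.438  -0.0693  0.    ] [ 0.4474 -0.1227  0.    ] 0.05427335853012656 9.994202981723788 mid [ 0.4427 -0.096   0.    ] TL [ 0.4885 -0.0613  0.022 ] top [ 0.4677 -0.0911  0.11  ]
small front edge [ 0.4248 -0.2732  0.    ] [ 0.4231 -0.3139  0.    ] 0.04071769331535042 87.5925967379024 mid [ 0.424  -0.2936  0.    ] TL [ 0.461  -0.2706  0.022 ] top [ 0.4422 -0.2909  0.108 ]
```

Emit:
carry_out(
  commands=[0.238, 0.3615, 0, 0.953, -0.4, 0.238, 0.3615, 0, 0.953, -0.4, 0.238, 0.3615, 0, 0.953, -0.4, 0.238, 0.3615, 0, 0.953, -0.4, 0.238, 0.3615, 0, 0.953, -0.4, 0.238, 0.3615, 0, 0.953, -0.4, 0.238, 0.3615, 0, 0.953, -0.4, 0.238, 0.3615, 0, 0.953, -0.4],
  grip_force=30,
)

```text
time_s: 0.9
tcp_pos: [0.2911, -0.5234, 0.2209]
eef_rot: [180.0, 0.0, -130.8]
contact_force: [1.3, -0.6, 0.4]
gripper_width: 0.0612
```

Emit:
carry_out(
  commands=[0.238, 0.3615, 0, 0.953, -0.4, 0.238, 0.3615, 0, 0.953, -0.4, 0.238, 0.3615, 0, 0.953, -0.4, 0.238, 0.3615, 0, 0.953, -0.4, 0.238, 0.3615, 0, 0.953, -0.4, 0.238, 0.3615, 0, 0.953, -0.4, 0.238, 0.3615, 0, 0.953, -0.4, 0.238, 0.3615, 0, 0.953, -0.4],
)

```text
time_s: 1.7
tcp_pos: [0.3672, -0.4077, 0.2209]
eef_rot: [180.0, 0.0, -100.3]
contact_force: [-0.0, 0.3, 0.4]
gripper_width: 0.0615
```

```bash
python3 - <<'E'
from h import *
c=load('top0')
# blue feet: right blue crop BL(625,560) BR(695,568); left blue visible top knob ~ px(405,311)
from m import P
print('blue2',P(625,560,0,True),P(695,568,0,True)); print('blue1 knob',at(c,406,310,.108),at(c,397,322,0),at(c,409,323,0))
E
```

```text
small_h [0.4303 0.2538 0.022 ]
   0.0617 83.3
   0.0613 83.9
   0.0619 83.0
   0.0609 83.8
large_h [0.4413 0.0631 0.022 ]
   0.074 7.9
   0.0769 7.4
   0.0732 7.5
   0.0763 8.0
large front edge [ 0.438  -0.0693  0.    ] [ 0.4474 -0.1227  0.    ] 0.05427335853012656 9.994202981723788 mid [ 0.4427 -0.096   0.    ] TL [ 0.4885 -0.0613  0.022 ] top [ 0.4677 -0.0911  0.11  ]
small front edge [ 0.4248 -0.2732  0.    ] [ 0.4231 -0.3139  0.    ] 0.04071769331535042 87.5925967379024 mid [ 0.424  -0.2936  0.    ] TL [ 0.461  -0.2706  0.022 ] top [ 0.4422 -0.2909  0.108 ]
blue2 [ 0.4015009 -0.3847301  0.       ] [ 0.3997354  -0.42404522  0.        ]
blue1 knob [ 0.37730498 -0.23238085  0.108     ] [ 0.35288996 -0.2246162   0.        ] [ 0.35244162 -0.25821874  0.        ]
```

Emit:
carry_out(
  commands=[0.237, 0.36, 0, 0.947, -0.4, 0.237, 0.36, 0, 0.947, -0.4, 0.237, 0.36, 0, 0.947, -0.4, 0.237, 0.36, 0, 0.947, -0.4, 0.237, 0.36, 0, 0.947, -0.4, 0.237, 0.36, 0, 0.947, -0.4, 0.237, 0.36, 0, 0.947, -0.4, 0.237, 0.36, 0, 0.947, -0.4],
)

```text
time_s: 2.5
tcp_pos: [0.443, -0.2926, 0.221]
eef_rot: [180.0, 0.0, -70.0]
contact_force: [-0.5, -0.6, 0.5]
gripper_width: 0.0613
```

```bash
python3 - <<'E'
from h import *
c=shot('scene','s1')
for p in((.443,-.2925,.108),(.4685,-.0912,.110),(.443,-.2925,0),(.4413,.0631,.022)): print(px(c,p))
print(telemetry.get_state()['tcp_pos'])
crop('s1',300,190,180,150,4,'s1c')
E
```

```text
[404.17254164 274.79766608]
[335.11878745 248.7264274 ]
[401.81996019 308.97628671]
[280.74052246 266.44638953]
[ 0.44410879 -0.29136789  0.22098728]
```

View pics/s1c.png

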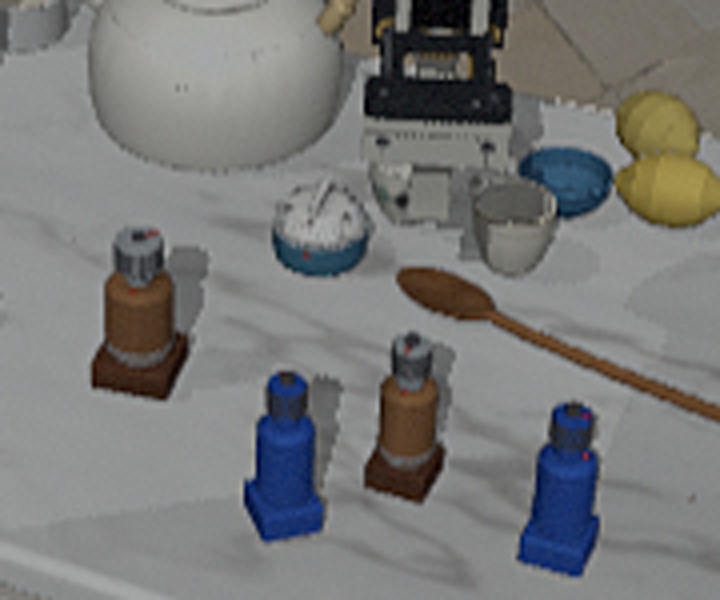

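Emit:
carry_out(
  commands=[0, 0.0375, -0.75, 0, -0.4, 0, 0, -0.75, 0, -0.4, 0, 0, -0.75, 0, -0.4, 0, 0, -0.75, 0, -0.4, 0, 0, -0.5, 0, -0.4, 0, 0, -0.25, 0, -0.4, 0, 0, 0, 0, 1, 0, 0, 0, 0, 1],
  grip_force=25,
)

```text
time_s: 3.35
tcp_pos: [0.4434, -0.2921, 0.0719]
eef_rot: [-180.0, -0.0, -70.1]
contact_force: [-0.4, -0.4, 0.2]
gripper_width: 0.0506
```

Emit:
carry_out(
  commands=[0, 0, 0, 0, 1, 0, 0, 0, 0, 1, 0, 0, 0, 0, 1],
)

```text
time_s: 3.65
tcp_pos: [0.4433, -0.292, 0.072]
eef_rot: [-179.9, -0.0, -70.2]
contact_force: [-0.8, -0.0, -0.6]
gripper_width: 0.0271
```

```bash
python3 - <<'E'
from h import *
c=shot('scene','s2'); s=telemetry.get_state()
print(s['tcp_pos'],s['gripper_width'],s['contact_force'])
crop('s2',330,150,180,150,4,'s2c')
E
```

```text
[ 0.44295189 -0.29200754  0.07195721] 0.02365580278319693 [-2.38545663 -1.25256192  3.29892758]
```

View pics/s2c.png

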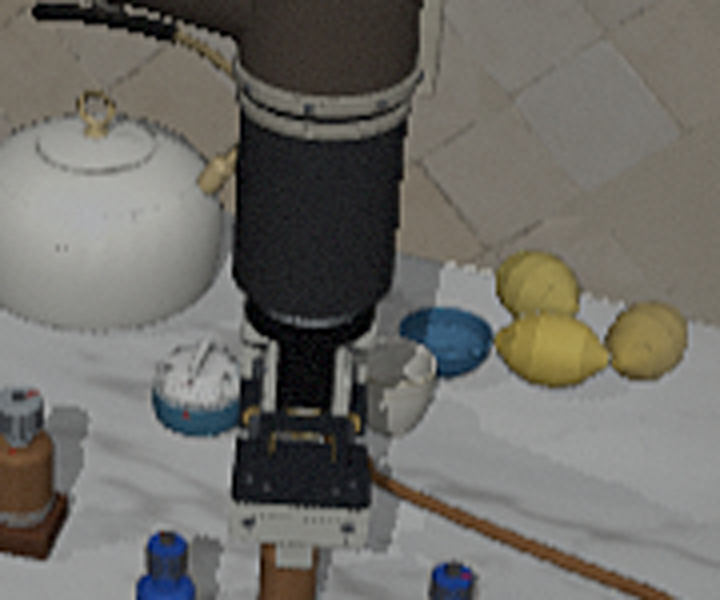

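Emit:
carry_out(
  commands=[0, 0, 0, 0, 1, 0, 0, 0, 0, 1],
)

```text
time_s: 3.9
tcp_pos: [0.4429, -0.2922, 0.0719]
eef_rot: [-180.0, -0.0, -70.1]
contact_force: [-1.7, -0.4, 5.9]
gripper_width: 0.0234
```

```bash
python3 - <<'E'
from h import *
for fn,t,hg,ts in(('s1',(.4435,-.292,.221),.031,(0,.022)),('s2',(.4432,-.2921,.0719),.012,(0,.01,.022)),('s2',(.4432,-.2921,.0719),.018,(.022,))):
    c=load(fn); y=np.radians(-70); j=np.array([np.sin(y),-np.cos(y),0])
    for s in(-1,1):
        for k in ts:
            for th in(0,.015): print(fn,hg,s,'ahead',k,'out',th,px(c,np.array(t)-[0,0,k]+s*j*(hg+th)).round(1))
E
```

```text
s1 0.031 -1 ahead 0 out 0 [406.9 228.9]
s1 0.031 -1 ahead 0 out 0.015 [407.  225.6]
s1 0.031 -1 ahead 0.022 out 0 [406.4 236.6]
s1 0.031 -1 ahead 0.022 out 0.015 [406.5 233.3]
s1 0.031 1 ahead 0 out 0 [406.5 243.1]
s1 0.031 1 ahead 0 out 0.015 [406.4 246.7]
s1 0.031 1 ahead 0.022 out 0 [406. 251.]
s1 0.031 1 ahead 0.022 out 0.015 [405.9 254.7]
s2 0.012 -1 ahead 0 out 0 [403.3 283.5]
s2 0.012 -1 ahead 0 out 0.015 [403.5 279.9]
s2 0.012 -1 ahead 0.01 out 0 [403.1 286.7]
s2 0.012 -1 ahead 0.01 out 0.015 [403.2 283.1]
s2 0.012 -1 ahead 0.022 out 0 [402.9 290.5]
s2 0.012 -1 ahead 0.022 out 0.015 [403.  286.8]
s2 0.012 1 ahead 0 out 0 [403.1 289.4]
s2 0.012 1 ahead 0 out 0.015 [403.  293.2]
s2 0.012 1 ahead 0.01 out 0 [402.9 292.6]
s2 0.012 1 ahead 0.01 out 0.015 [402.8 296.4]
s2 0.012 1 ahead 0.022 out 0 [402.7 296.4]
s2 0.012 1 ahead 0.022 out 0.015 [402.5 300.2]
s2 0.018 -1 ahead 0.022 out 0 [402.9 289. ]
s2 0.018 -1 ahead 0.022 out 0.015 [403.  285.4]
s2 0.018 1 ahead 0.022 out 0 [402.6 297.9]
s2 0.018 1 ahead 0.022 out 0.015 [402.5 301.7]
```

```bash
python3 - <<'E'
from h import *
i=cv2.imread('pics/s1.png')[215:260,375:435]; j=cv2.imread('pics/s2.png')[265:310,375:435]
cv2.imwrite('pics/c2.png',np.hstack([cv2.resize(k,None,fx=6.5,fy=6.5,interpolation=cv2.INTER_CUBIC) for k in(i,j)]))
E
```

```text
(no output)
```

View pics/c2.png

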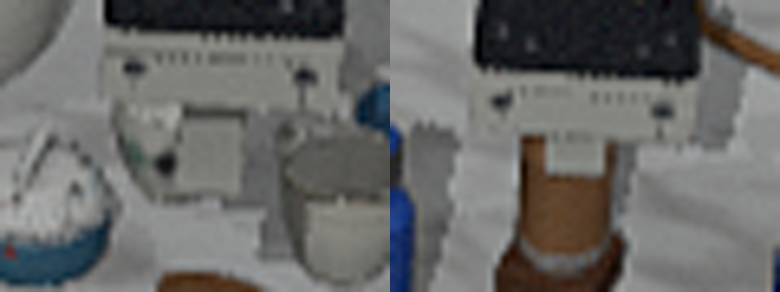

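Emit:
carry_out(
  commands=[0, 0, 0, 0, -0.4, 0, 0, 0, 0, -0.4, 0, 0, 0, 0, -0.4, 0, 0, 0, 0, -0.4, 0, 0, 0, 0, -0.4, 0, 0, 0, 0, -0.4],
)

```text
time_s: 4.5
tcp_pos: [0.4429, -0.2918, 0.0712]
eef_rot: [180.0, 0.0, -70.1]
contact_force: [-0.3, -0.3, 0.2]
gripper_width: 0.0604
```

Emit:
carry_out(
  commands=[0, 0, -0.1, 0, -0.4, 0, 0, 0, 0, -0.4],
)

```text
time_s: 4.7
tcp_pos: [0.4425, -0.2917, 0.0667]
eef_rot: [180.0, 0.0, -70.2]
contact_force: [0.9, 0.0, -1.3]
gripper_width: 0.0609
```

Emit:
carry_out(
  commands=[0, 0, -0.1, 0, -0.4, 0, 0, 0, 0, -0.4],
)

```text
time_s: 4.9
tcp_pos: [0.4425, -0.2917, 0.0627]
eef_rot: [180.0, 0.0, -70.2]
contact_force: [-0.6, -0.5, -0.2]
gripper_width: 0.0613
```

Emit:
carry_out(
  commands=[0, 0, -0.1, 0, -0.4, 0, 0, 0, 0, -0.4],
)

```text
time_s: 5.1
tcp_pos: [0.4426, -0.2917, 0.0587]
eef_rot: [180.0, 0.0, -70.2]
contact_force: [-0.9, -0.5, -0.6]
gripper_width: 0.0614
```

Emit:
carry_out(
  commands=[0, 0, -0.1, 0, -0.4, 0, 0, 0, 0, -0.4],
)

```text
time_s: 5.3
tcp_pos: [0.4426, -0.2917, 0.0547]
eef_rot: [180.0, 0.0, -70.2]
contact_force: [-0.6, -0.2, -0.1]
gripper_width: 0.0611
```

Emit:
carry_out(
  commands=[0, 0, -0.1, 0, -0.4, 0, 0, -0.1, 0, -0.4, 0, 0, -0.1, 0, -0.4, 0, 0, 0, 0, -0.4],
)

```text
time_s: 5.7
tcp_pos: [0.4424, -0.2917, 0.0425]
eef_rot: [179.9, 0.0, -70.2]
contact_force: [-0.8, 0.4, -0.3]
gripper_width: 0.0607
```

Emit:
carry_out(
  commands=[0, 0, 0, 0, 1, 0, 0, 0, 0, 1, 0, 0, 0, 0, 1, 0, 0, 0, 0, 1, 0, 0, 0, 0, 1, 0, 0, 0, 0, 1],
)

```text
time_s: 6.3
tcp_pos: [0.4428, -0.2919, 0.0434]
eef_rot: [180.0, -0.0, -70.2]
contact_force: [-0.9, 0.0, 1.4]
gripper_width: 0.0358
```

Emit:
carry_out(
  commands=[0, 0, 0.5, 0, 1, 0, 0, 0.75, 0, 1, 0, 0, 0.75, 0, 1, 0, 0, 0.75, 0, 1, 0, 0, 0.75, 0, 1, 0, 0.4, 0.25, 0, 1, 0, 0.9, 0, 0, 1, 0, 0.95, 0, 0, 1],
)

```text
time_s: 7.1
tcp_pos: [0.4424, -0.2011, 0.193]
eef_rot: [-180.0, 0.0, -70.3]
contact_force: [0.1, 0.5, -3.7]
gripper_width: 0.0356
```

Emit:
carry_out(
  commands=[-0.04, 0.95, 0, -0.125, 1, -0.04, 0.95, 0, -0.125, 1, -0.04, 0.95, 0, -0.125, 1, -0.04, 0.95, 0, -0.125, 1, -0.04, 0.95, 0, -0.125, 1, -0.04, 0.95, 0, -0.125, 1, -0.04, 0.95, 0, -0.125, 1, -0.04, 0.95, 0, -0.125, 1],
)

```text
time_s: 7.9
tcp_pos: [0.4292, 0.1036, 0.1929]
eef_rot: [180.0, 0.0, -74.2]
contact_force: [1.0, -0.2, -3.1]
gripper_width: 0.0354
```

Emit:
carry_out(
  commands=[0, 0.9, 0, 0, 1, 0, 0.8, 0, 0, 1, 0, 0.8, 0, 0, 1, 0, 0.6, 0, 0, 1, 0, 0.4, 0, 0, 1, 0, 0.2, 0, 0, 1, 0, 0, 0, 0, 1],
)

```text
time_s: 8.6
tcp_pos: [0.4299, 0.2504, 0.1929]
eef_rot: [180.0, -0.0, -74.1]
contact_force: [-0.4, -0.9, -2.6]
gripper_width: 0.0354
```

```bash
python3 - <<'E'
from h import *
s=telemetry.get_state(); print(s['tcp_pos'],s['eef_rot'],s['contact_force'],s['moment'],s['gripper_width'])
c=shot('scene','s3'); t=shot('top','t3')
for n,C in(('scene',c),('top',t)): print(n,[px(C,p).round(1) for p in((.4303,.2538,.022),(.4303,.2538,.12),(.4413,.0631,.022))])
E
```

```text
[0.42991852 0.25038114 0.19288516] [ 1.79959234e+02 -1.96404181e-02 -7.41178884e+01] [-0.37898887 -0.9463239  -2.61072786] [-0.10888704  0.09961047  0.00671022] 0.035445810735962965
scene [array([221.5, 251.4]), array([217.7, 222.3]), array([280.7, 266.4])]
top [array([228.6, 281.8]), array([223.2, 276.7]), array([296.7, 282.6])]
```

```bash
python3 - <<'E'
from h import *
a=cv2.imread('pics/s3.png')[175:300,165:295]; b=cv2.imread('pics/t3.png')[215:340,165:295]
cv2.imwrite('pics/c3.png',np.hstack([cv2.resize(k,None,fx=3,fy=3,interpolation=cv2.INTER_CUBIC) for k in(a,b)]))
E
```

```text
(no output)
```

View pics/c3.png

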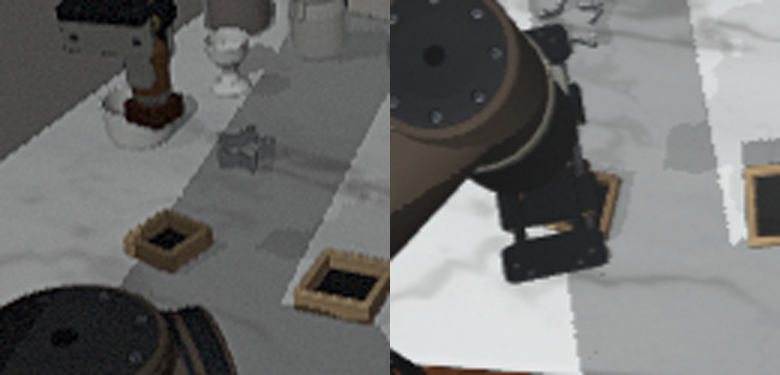

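Emit:
carry_out(
  commands=[0, 0.085, -0.6, 0, 1, 0, 0, -0.8, 0, 1, 0, 0, -0.75, 0, 1, 0, 0, -0.5, 0, 1, 0, 0, -0.3, 0, 1, 0, 0, 0, 0, 1],
)

```text
time_s: 9.3
tcp_pos: [0.4296, 0.2521, 0.0741]
eef_rot: [179.9, -0.1, -74.2]
contact_force: [0.2, -1.0, -3.1]
gripper_width: 0.0353
```

```bash
python3 - <<'E'
from h import *
c=shot('scene','s4')
print(telemetry.get_state()['tcp_pos'])
def box(x,y,yaw,s,z):
    a=np.radians(yaw);R=np.array([[np.cos(a),-np.sin(a)],[np.sin(a),np.cos(a)]])
    return np.array([px(c,np.append([x,y]+R@(np.array(k)*s/2),z)) for k in((-1,-1),(-1,1),(1,1),(1,-1))])
i=cv2.imread('pics/s4.png'); u0,v0,S=180,195,8; k=cv2.resize(i[v0:v0+72,u0:u0+90],None,fx=S,fy=S,interpolation=cv2.INTER_CUBIC); k=cv2.convertScaleAbs(k,alpha=1.8)
def dr(b,col): cv2.polylines(k,[np.int32((b-[u0,v0]+.5)*S)],True,col,1)
dr(box(.4303,.2538,-6.5,.061,.022),(0,255,0)); dr(box(.4303,.2538,-6.5,.04,.031),(255,255,0)); dr(box(.4303,.2538,-6.5,.04,.053),(255,255,0))
cv2.imwrite('pics/c4.png',k)
E
```

```text
[0.43023888 0.25289869 0.07530607]
```

View pics/c4.png

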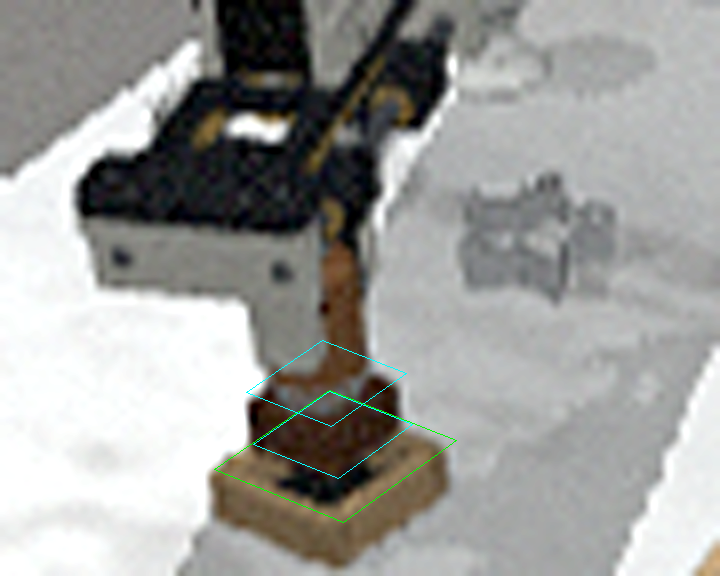

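Emit:
carry_out(
  commands=[0, 0, -0.2, 0, 1, 0, 0, -0.1, 0, 1, 0, 0, 0, 0, 1],
)

```text
time_s: 9.65
tcp_pos: [0.4301, 0.2537, 0.0632]
eef_rot: [-180.0, 0.0, -74.2]
contact_force: [0.0, 0.7, -3.3]
gripper_width: 0.0355
```

Emit:
carry_out(
  commands=[0, 0, -0.1, 0, 1, 0, 0, 0, 0, 1],
)

```text
time_s: 9.85
tcp_pos: [0.4301, 0.2537, 0.0591]
eef_rot: [-180.0, 0.0, -74.1]
contact_force: [0.3, 0.3, -4.9]
gripper_width: 0.0355
```

Emit:
carry_out(
  commands=[0, 0, -0.1, 0, 1, 0, 0, -0.1, 0, 1, 0, 0, 0, 0, 1],
)

```text
time_s: 10.15
tcp_pos: [0.43, 0.2536, 0.0507]
eef_rot: [180.0, -0.0, -74.2]
contact_force: [-0.2, 0.9, -3.3]
gripper_width: 0.0353
```

Emit:
carry_out(
  commands=[0, 0, -0.05, 0, 1, 0, 0, 0, 0, 1],
)

```text
time_s: 10.35
tcp_pos: [0.4302, 0.2538, 0.0494]
eef_rot: [-180.0, 0.0, -74.1]
contact_force: [-0.8, 0.8, -1.4]
gripper_width: 0.0352
```

Emit:
carry_out(
  commands=[0, 0, -0.025, 0, 1, 0, 0, 0, 0, -0.5, 0, 0, 0, 0, -0.5, 0, 0, 0, 0, -0.5, 0, 0, 0, 0, -0.5, 0, 0, 0.5, 0, -0.5, 0, 0, 1, 0, -0.5, 0, 0, 1, 0, -0.5],
)

```text
time_s: 11.15
tcp_pos: [0.4297, 0.2529, 0.1489]
eef_rot: [179.9, -0.1, -74.2]
contact_force: [0.8, 1.0, 0.0]
gripper_width: 0.0658
```

Emit:
carry_out(
  commands=[0.115, -0.8, 0.1, 0, -0.5, 0.115, -0.95, 0, 0, -0.5, 0.115, -0.95, 0, 0, -0.5, 0.12, -0.95, 0, 0, -0.5, 0.12, -0.95, 0, 0, -0.5, 0.12, -0.95, 0, 0, -0.5, 0.12, -0.95, 0, 0, -0.5, 0.12, -0.95, 0, 0, -0.5],
)

```text
time_s: 11.95
tcp_pos: [0.4679, -0.046, 0.1524]
eef_rot: [-180.0, -0.0, -74.1]
contact_force: [1.0, 0.4, -0.2]
gripper_width: 0.0658
```

Emit:
carry_out(
  commands=[0, -0.7, 0, 0, -0.5, 0, -0.375, 0, 0, -0.5, 0, -0.1, 0, 0, -0.5, 0, 0, 0, 0, -0.5],
)

```text
time_s: 12.35
tcp_pos: [0.4678, -0.0919, 0.1521]
eef_rot: [180.0, 0.0, -74.2]
contact_force: [-0.8, -0.4, 0.0]
gripper_width: 0.0657
```

```bash
python3 - <<'E'
from h import *
c=shot('scene','s5'); 
print(telemetry.get_state()['tcp_pos'])
i=cv2.imread('pics/s5.png')
a=cv2.resize(i[195:267,180:245],None,fx=6,fy=6,interpolation=cv2.INTER_CUBIC); b=cv2.resize(i[220:292,300:365],None,fx=6,fy=6,interpolation=cv2.INTER_CUBIC)
cv2.imwrite('pics/c5.png',cv2.convertScaleAbs(np.hstack([a,b]),alpha=1.4))
for p in((.4303,.2538,.114),(.468,-.0912,.110)): print(px(c,p))
E
```

```text
[ 0.46784257 -0.09135588  0.15217835]
[217.97126245 224.09539739]
[335.03346945 248.82305911]
```

View pics/c5.png

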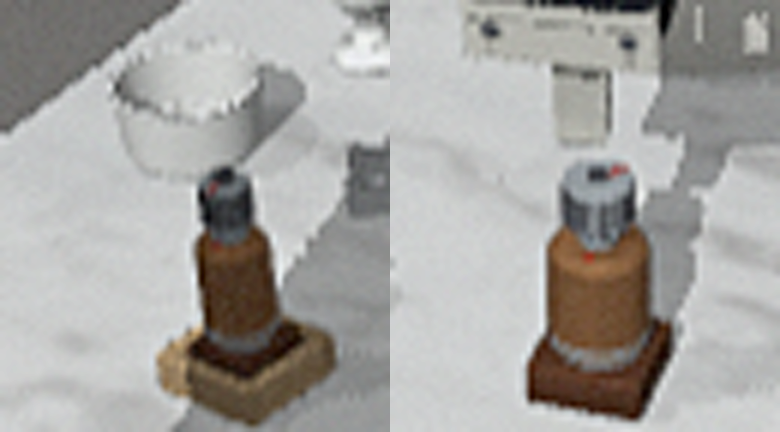

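Emit:
carry_out(
  commands=[0, 0, -0.8, 0, -0.5, 0, 0, -0.8, 0, -0.5, 0, 0, -0.6, 0, -0.5, 0, 0, -0.3, 0, -0.5, 0, 0, -0.1, 0, -0.5, 0, 0, -0.05, 0, -0.5, 0, 0, 0, 0, 1, 0, 0, 0, 0, 1],
  grip_force=30,
)

```text
time_s: 13.2
tcp_pos: [0.4685, -0.0912, 0.0471]
eef_rot: [-179.9, -0.0, -74.1]
contact_force: [0.5, -0.4, -0.1]
gripper_width: 0.055
```

Emit:
carry_out(
  commands=[0, 0, 0, 0, 1, 0, 0, 0, 0, 1, 0, 0, 0, 0, 1],
)

```text
time_s: 13.5
tcp_pos: [0.4681, -0.0914, 0.0469]
eef_rot: [-180.0, -0.0, -74.1]
contact_force: [-2.2, 2.2, 6.0]
gripper_width: 0.0453
```

Emit:
carry_out(
  commands=[0, 0, 0.5, 0, 1, 0, 0, 0.75, 0, 1, -0.1, 0.6, 0, -0.1, 1, -0.15, 0.9, 0, -0.1, 1, -0.15, 0.9, 0, -0.1, 1, -0.15, 0.8, 0, -0.1, 1, -0.125, 0.66, 0, -0.175, 1, 0, 0, 0, 0, 1],
)

```text
time_s: 14.3
tcp_pos: [0.4401, 0.0652, 0.0959]
eef_rot: [180.0, 0.0, -76.4]
contact_force: [-0.2, 0.4, -5.9]
gripper_width: 0.0454
```

Emit:
carry_out(
  commands=[0, 0, -0.3, 0, 1, 0, 0, -0.2, 0, 1, 0, 0, 0, 0, 1, 0, 0, 0, 0, 1],
)

```text
time_s: 14.7
tcp_pos: [0.4406, 0.0624, 0.076]
eef_rot: [179.9, -0.0, -76.5]
contact_force: [0.4, 0.9, -5.8]
gripper_width: 0.0454
```

Emit:
carry_out(
  commands=[0, 0, -0.2, 0, 1, 0, 0, -0.075, 0, 1, 0, 0, 0, 0, 1],
)

```text
time_s: 15.0
tcp_pos: [0.4409, 0.0628, 0.0648]
eef_rot: [180.0, -0.0, -76.5]
contact_force: [-0.4, 0.1, -5.9]
gripper_width: 0.0451
```

Emit:
carry_out(
  commands=[0, 0, -0.1, 0, 1, 0, 0, 0, 0, 1],
)

```text
time_s: 15.2
tcp_pos: [0.4409, 0.0629, 0.0609]
eef_rot: [180.0, -0.0, -76.5]
contact_force: [0.8, 0.7, -6.0]
gripper_width: 0.0453
```

Going in freely; seat at about 0.053.

Emit:
carry_out(
  commands=[0, 0, -0.1, 0, 1, 0, 0, -0.05, 0, 1, 0, 0, 0, 0, 1],
)

```text
time_s: 15.5
tcp_pos: [0.4409, 0.0629, 0.055]
eef_rot: [180.0, -0.0, -76.4]
contact_force: [0.2, 0.9, -6.9]
gripper_width: 0.0451
```

Emit:
carry_out(
  commands=[0, 0, -0.05, 0, 1, 0, 0, -0.025, 0, 1, 0, 0, 0, 0, 1],
)

```text
time_s: 15.8
tcp_pos: [0.4409, 0.0632, 0.053]
eef_rot: [-180.0, 0.0, -76.4]
contact_force: [-4.8, 2.5, 6.6]
gripper_width: 0.0452
```

Emit:
carry_out(
  commands=[0, 0, 0, 0, -0.5, 0, 0, 0, 0, -0.5, 0, 0, 0, 0, -0.5, 0, 0, 0, 0, -0.5, 0, 0, 0.4, 0, -0.5, 0, 0, 0.45, 0, -0.5, 0, 0, 0, 1, -0.5, 0, 0, 0, 1, -0.5],
)

```text
time_s: 16.6
tcp_pos: [0.4414, 0.0631, 0.0869]
eef_rot: [-179.9, 0.0, -68.3]
contact_force: [0.3, 0.1, -1.0]
gripper_width: 0.0659
```

Emit:
carry_out(
  commands=[0, 0, 0, 1, -0.5, 0, 0, 0, 1, -0.5, 0, 0, 0, 1, -0.5, 0, 0, 0, 1, -0.5, 0, 0, 0, 1, -0.5, 0, 0, 0, 1, -0.5, 0, 0, 0, 1, -0.5, 0, 0, 0, 1, -0.5],
)

```text
time_s: 17.4
tcp_pos: [0.441, 0.0629, 0.0863]
eef_rot: [-180.0, -0.0, -36.3]
contact_force: [-0.3, 0.1, -0.5]
gripper_width: 0.0657
```

Emit:
carry_out(
  commands=[0, 0, 0, 1, -0.5, 0, 0, 0, 1, -0.5, 0, 0, 0, 1, -0.5, 0, 0, 0, 1, -0.5, 0, 0, 0, 1, -0.5, 0, 0, 0, 1, -0.5, 0, 0, 0, 0.5, -0.5, 0, 0, 0, 0, -0.5],
)

```text
time_s: 18.2
tcp_pos: [0.441, 0.0629, 0.0862]
eef_rot: [180.0, -0.0, -10.4]
contact_force: [-0.2, 0.5, 0.0]
gripper_width: 0.0657
```

```bash
python3 - <<'E'
from h import *
s=telemetry.get_state(); print(s['tcp_pos'],s['eef_rot'],s['joints'],s['moment'])
c=shot('scene','s6'); 
i=cv2.imread('pics/s6.png')
a=cv2.resize(i[195:285,180:330],None,fx=5,fy=5,interpolation=cv2.INTER_CUBIC)
cv2.imwrite('pics/c6.png',cv2.convertScaleAbs(a,alpha=1.3))
for p in((.4413,.0631,.114),(.4413,.0631,.116)): print(px(c,p))
E
```

```text
[0.44095645 0.06292064 0.08624533] [ 1.79997275e+02 -2.66788927e-03 -1.04277264e+01] [ 3.36301948e+01  6.94785935e+00 -3.78069181e+01  5.37056630e-03
 -4.52452006e+01  4.59382974e+01] [-0.07346277  0.11901498 -0.00314702]
[278.85325705 238.4732943 ]
[278.81093983 237.84606736]
```

View pics/c6.png

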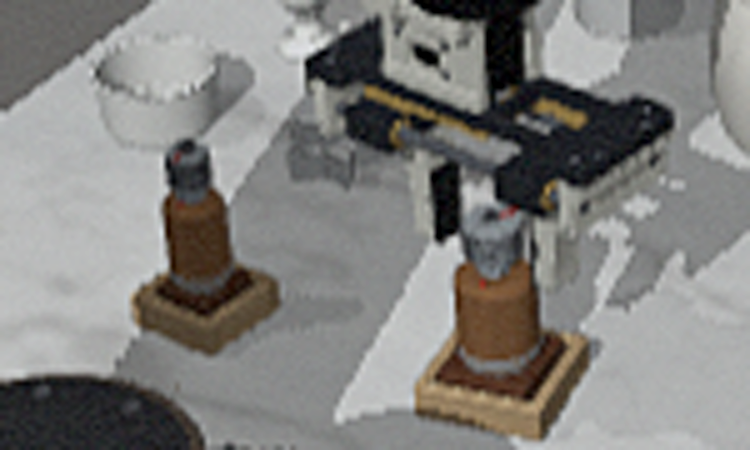

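Emit:
carry_out(
  commands=[0, 0, 0, 0, 1, 0, 0, 0, 0, 1, 0, 0, 0, 0, 1, 0, 0, 0, 0, 1, 0, 0, 0, 0, 1, 0, 0, 0, 0, 1, 0, 0, 0, 0, 1],
  grip_force=25,
)

```text
time_s: 18.95
tcp_pos: [0.4414, 0.0634, 0.0865]
eef_rot: [-180.0, -0.0, -10.4]
contact_force: [0.3, 2.1, 1.3]
gripper_width: 0.0313
```

```bash
python3 -c "
from h import *
s=telemetry.get_state(); print(s['gripper_width'],s['moment'],s['contact_force'])"
```

```text
0.031283324747709874 [ 1.03245504  0.09547498 -0.01719274] [0.33999022 2.09475426 1.34419423]
```

Emit:
carry_out(
  commands=[0, 0, -0.0017, -1, 1, 0, 0, -0.0017, -1, 1, 0, 0, -0.0017, -1, 1, 0, 0, -0.0017, -1, 1, 0, 0, -0.0017, -1, 1, 0, 0, -0.0017, -1, 1, 0, 0, -0.0017, -1, 1, 0, 0, -0.0017, -1, 1],
)

```text
time_s: 19.75
tcp_pos: [0.4413, 0.0631, 0.0859]
eef_rot: [-180.0, -0.0, -42.6]
contact_force: [1.6, 1.3, 1.0]
gripper_width: 0.0317
```

```bash
cat > st.py <<'E'
from h import *
s=telemetry.get_state(); print(s['time_s'],s['tcp_pos'].round(4),s['eef_rot'].round(2),s['gripper_width'].round(4),s['moment'].round(3),s['contact_force'].round(1))
E
python3 st.py
```

```text
Traceback (most recent call last):
  File "st.py", line 2, in <module>
    s=telemetry.get_state(); print(s['time_s'],s['tcp_pos'].round(4),s['eef_rot'].round(2),s['gripper_width'].round(4),s['moment'].round(3),s['contact_force'].round(1))
                                                                                           ^^^^^^^^^^^^^^^^^^^^^^^^
AttributeError: 'float' object has no attribute 'round'
```

Emit:
carry_out(
  commands=[0, 0, -0.0017, -1, 1, 0, 0, -0.0017, -1, 1, 0, 0, -0.0017, -1, 1, 0, 0, -0.0017, -1, 1, 0, 0, -0.0017, -1, 1, 0, 0, -0.0017, -1, 1, 0, 0, -0.0017, -1, 1, 0, 0, -0.0017, -1, 1],
)

```text
time_s: 20.55
tcp_pos: [0.441, 0.063, 0.0853]
eef_rot: [-180.0, -0.0, -74.6]
contact_force: [-0.6, 1.2, 1.8]
gripper_width: 0.0314
```

```bash
python3 st.py
```

```text
Traceback (most recent call last):
  File "st.py", line 2, in <module>
    s=telemetry.get_state(); print(s['time_s'],s['tcp_pos'].round(4),s['eef_rot'].round(2),s['gripper_width'].round(4),s['moment'].round(3),s['contact_force'].round(1))
                                                                                           ^^^^^^^^^^^^^^^^^^^^^^^^
AttributeError: 'float' object has no attribute 'round'
```

Emit:
carry_out(
  commands=[0, 0, -0.0017, -1, 1, 0, 0, -0.0017, -1, 1, 0, 0, -0.0017, -1, 1, 0, 0, -0.0017, -1, 1, 0, 0, -0.0017, -1, 1, 0, 0, -0.0017, -1, 1, 0, 0, -0.0017, -1, 1, 0, 0, -0.0017, -1, 1],
)

```text
time_s: 21.35
tcp_pos: [0.4407, 0.0631, 0.0846]
eef_rot: [180.0, 0.0, -106.6]
contact_force: [-1.9, 2.4, 1.8]
gripper_width: 0.0311
```

```bash
python3 st.py
```

```text
Traceback (most recent call last):
  File "st.py", line 2, in <module>
    s=telemetry.get_state(); print(s['time_s'],s['tcp_pos'].round(4),s['eef_rot'].round(2),s['gripper_width'].round(4),s['moment'].round(3),s['contact_force'].round(1))
                                                                                           ^^^^^^^^^^^^^^^^^^^^^^^^
AttributeError: 'float' object has no attribute 'round'
```

```bash
sed -i "s/s\['gripper_width'\].round(4)/s['gripper_width']/" st.py; python3 st.py
```

```text
21.35 [0.4407 0.0631 0.0846] [ 179.98    0.   -106.61] 0.03111335426235018 [1.198 0.785 0.079] [-1.9  2.4  1.8]
```

Emit:
carry_out(
  commands=[0, 0, -0.0017, -1, 1, 0, 0, -0.0017, -1, 1, 0, 0, -0.0017, -1, 1, 0, 0, -0.0017, -1, 1],
)

```text
time_s: 21.75
tcp_pos: [0.4406, 0.0632, 0.0844]
eef_rot: [180.0, 0.0, -122.6]
contact_force: [-1.8, 3.4, 2.3]
gripper_width: 0.0314
```

```bash
python3 st.py
```

```text
21.75 [0.4406 0.0632 0.0844] [ 179.97    0.   -122.62] 0.031447142899239014 [1.61  1.056 0.103] [-1.8  3.4  2.3]
```

Emit:
carry_out(
  commands=[0, 0, -0.0017, -1, 1, 0, 0, -0.0017, -1, 1, 0, 0, -0.0017, -1, 1],
)

```text
time_s: 22.05
tcp_pos: [0.4405, 0.0633, 0.0841]
eef_rot: [180.0, 0.0, -134.6]
contact_force: [-2.2, 5.2, 2.1]
gripper_width: 0.0316
```

```bash
python3 st.py
```

```text
22.05 [0.4405 0.0633 0.0841] [ 179.96    0.   -134.63] 0.03164791609791373 [1.894 1.271 0.073] [-2.2  5.2  2.1]
```

Emit:
carry_out(
  commands=[0, 0, -0.0017, -1, 1, 0, 0, -0.0017, -1, 1, 0, 0, -0.0017, -1, 1],
)

```text
time_s: 22.35
tcp_pos: [0.4405, 0.0634, 0.0839]
eef_rot: [180.0, -0.0, -146.6]
contact_force: [-3.6, 4.2, 2.9]
gripper_width: 0.0314
```

```bash
python3 st.py
```

```text
22.35 [0.4405 0.0634 0.0839] [ 1.7995e+02 -1.0000e-02 -1.4663e+02] 0.03137939452794906 [2.17  1.396 0.028] [-3.6  4.2  2.9]
```

Emit:
carry_out(
  commands=[0, 0, -0.0017, -1, 1, 0, 0, -0.0017, -1, 1],
)

```text
time_s: 22.55
tcp_pos: [0.4411, 0.0638, 0.084]
eef_rot: [179.9, 0.1, -154.6]
contact_force: [-2.1, 7.0, 2.7]
gripper_width: 0.0317
```

```bash
python3 st.py
```

```text
22.55 [0.4411 0.0638 0.084 ] [ 1.7995e+02  7.0000e-02 -1.5459e+02] 0.031748508132327394 [3.032 0.362 0.389] [-2.1  7.   2.7]
```

Emit:
carry_out(
  commands=[0, 0, -0.0017, -1, 1, 0, 0, -0.0017, -1, 1],
)

```text
time_s: 22.75
tcp_pos: [0.4406, 0.0634, 0.084]
eef_rot: [180.0, -0.0, -162.6]
contact_force: [-7.1, 6.0, 9.3]
gripper_width: 0.0315
```

```bash
python3 st.py
```

```text
22.75 [0.4406 0.0634 0.084 ] [ 1.7997e+02 -2.0000e-02 -1.6255e+02] 0.03148841730976029 [2.366 2.815 0.65 ] [-7.1  6.   9.3]
```

Emit:
carry_out(
  commands=[0, 0, -0.0017, -1, 1, 0, 0, -0.0017, -1, 1],
)

```text
time_s: 22.95
tcp_pos: [0.4407, 0.0635, 0.084]
eef_rot: [180.0, 0.0, -170.5]
contact_force: [-7.0, 6.4, 8.6]
gripper_width: 0.0311
```

```bash
python3 st.py; python3 - <<'E'
from h import *
c=shot('scene','s7'); i=cv2.imread('pics/s7.png')
cv2.imwrite('pics/c7.png',cv2.convertScaleAbs(cv2.resize(i[215:290,240:325],None,fx=8,fy=8,interpolation=cv2.INTER_CUBIC),alpha=1.4))
E
```

```text
22.95 [0.4407 0.0635 0.084 ] [ 179.96    0.   -170.55] 0.031067102173227744 [2.384 2.115 0.565] [-7.   6.4  8.6]
```

Emit:
carry_out(
  commands=[0, 0, 0, 0, 1, 0, 0, 0, 0, 1, 0, 0, 0, 0, 1, 0, 0, 0, 0, 1],
)

```text
time_s: 23.4
tcp_pos: [0.4408, 0.0636, 0.084]
eef_rot: [180.0, 0.0, -170.4]
contact_force: [-5.1, 6.5, 8.2]
gripper_width: 0.0313
```

Emit:
carry_out(
  commands=[0, 0, 0.0017, 1, 1, 0, 0, 0.0017, 1, 1, 0, 0, 0.0017, 1, 1, 0, 0, 0.0017, 1, 1, 0, 0, 0.0017, 1, 1, 0, 0, 0.0017, 1, 1, 0, 0, 0.0017, 1, 1, 0, 0, 0.0017, 1, 1],
)

```text
time_s: 24.2
tcp_pos: [0.4403, 0.0623, 0.0843]
eef_rot: [-180.0, -0.1, -138.3]
contact_force: [-3.0, -1.1, 6.7]
gripper_width: 0.0313
```

```bash
python3 st.py
```

```text
24.2 [0.4403 0.0623 0.0843] [-1.7999e+02 -9.0000e-02 -1.3829e+02] 0.031311937924146584 [-0.436  0.841 -0.081] [-3.  -1.1  6.7]
```

Emit:
carry_out(
  commands=[0, 0, 0.0017, 1, 1, 0, 0, 0.0017, 1, 1, 0, 0, 0.0017, 1, 1, 0, 0, 0.0017, 1, 1, 0, 0, 0.0017, 1, 1, 0, 0, 0.0017, 1, 1, 0, 0, 0.0017, 1, 1, 0, 0, 0.0017, 1, 1],
)

```text
time_s: 25.0
tcp_pos: [0.4409, 0.0622, 0.0849]
eef_rot: [-180.0, -0.1, -106.3]
contact_force: [0.3, -2.4, 4.0]
gripper_width: 0.0317
```

Emit:
carry_out(
  commands=[0, 0, 0.0017, 1, 1, 0, 0, 0.0017, 1, 1, 0, 0, 0.0017, 1, 1, 0, 0, 0.0017, 1, 1, 0, 0, 0.0017, 1, 1, 0, 0, 0.0017, 1, 1, 0, 0, 0.0017, 1, 1, 0, 0, 0.0017, 1, 1],
)

```text
time_s: 25.8
tcp_pos: [0.4419, 0.0629, 0.0857]
eef_rot: [-179.9, -0.0, -74.3]
contact_force: [3.7, -1.7, 1.8]
gripper_width: 0.0312
```

```bash
python3 st.py; python3 - <<'E'
from h import *
c=shot('scene','s8')
f=lambda n,u,v,w,h:cv2.resize(cv2.imread('pics/%s.png'%n)[v:v+h,u:u+w],None,fx=8,fy=8,interpolation=cv2.INTER_CUBIC)
cv2.imwrite('pics/c8.png',cv2.convertScaleAbs(np.hstack([f('s7',255,218,48,70),f('s8',255,218,48,70)]),alpha=1.4))
E
```

```text
25.8 [0.4419 0.0629 0.0857] [-1.799e+02 -3.000e-02 -7.426e+01] 0.031155057325739494 [-0.662 -1.198 -0.08 ] [ 3.7 -1.7  1.8]
```

View pics/c8.png

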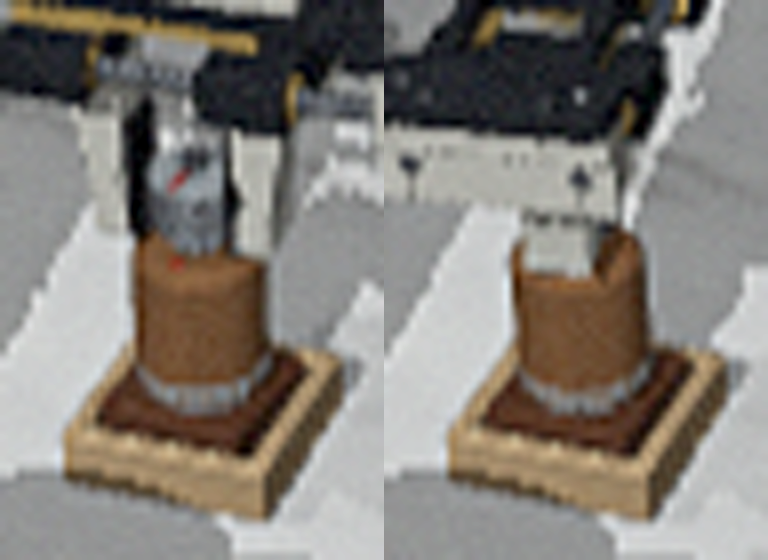

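Emit:
carry_out(
  commands=[0, 0, 0, 0, 1, 0, 0, 0, 0, 1, 0, 0, 0, 0, 1],
)

```text
time_s: 26.15
tcp_pos: [0.4416, 0.063, 0.0856]
eef_rot: [-179.9, -0.0, -74.5]
contact_force: [4.4, -2.5, 4.5]
gripper_width: 0.0312
```

```bash
python3 st.py; python3 -c "
from plant import r; print(r.close_job())"
```

```text
26.15 [0.4416 0.063  0.0856] [-1.7993e+02 -1.0000e-02 -7.4500e+01] 0.031241434262105548 [-0.967 -1.587  0.003] [ 4.4 -2.5  4.5]
the job is handed in; nothing more can be done
None
```

Both mills are standing in their own holders. The large mill's nut was screwed down to its stop and backed off about a quarter turn. I handed the job in at 26.2 s with the gripper still holding the nut.

**Last checks**
- **Seating:** each mill touched the pocket floor at the expected height, and the pictures show both upright and fully in.
- **Stop:** the twisting moment jumped from about 0.1 to 0.65 N m after roughly 144° of clockwise turning. In the picture at the stop, the nut's red line points to the same side as the mill's red dot.
- **Backing off:** the tool turned back 96°. The mill can shift a little in its pocket, so the nut should be 85–96° open. I could not check this by eye because the gripper hid the line.
- **Grip:** the force was set to 25 N, with the fingers reading 31.2 mm on the 32 mm nut.

**What disagreed:** the tool's reported height read about 28 mm lower than its true height. My first grasp of the small mill therefore closed on its knob, at 23.4 mm instead of 36 mm. I let go without visibly moving the mill, lowered the arm in small steps while watching the force, and used the corrected height from then on.

I did not measure the other things on the worktop again. The tool was never commanded to touch them, and no unexpected forces showed.

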